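Switch on the bench buffer and hold its speed dial at the third notch

ROBOT

A 7-joint arm with a two-finger parallel gripper is mounted at the origin on a cart in front of the work surface, level with it; the furniture and walls round the work are solid. World frame = base frame: x ahead of the robot, y to its left, z up, the work surface at z = 0. Lengths are in m, angles in degrees, forces in N, time in s.
With the tool pointing down it reaches from about 0.4 to 0.9 m from the base axis. Payload 5.6 kg.
Tool frame: the origin (TCP) lies midway between the tips of the shut fingers; the grasp point (between the pads) lies 19 mm behind it (robot.grasp_offset is the distance from the TCP to the grasp point, in m); z points along the fingers, y is the direction in which the jaws open and shut (so a half turn about z gives the same grasp; the last joint's range is limited). The gripper opens to 92 mm and grips with 3 to 60 N. Pads are 20 mm wide; open, the fingers measure 128 mm over their backs; the gripper's body (75 mm by 189 mm) begins 69 mm behind the grasp point.
Start: joints at [-79.011, 26.786, -0.665, 91.828, 0.344, 61.387, -3.226], TCP at [0.151, 0.632, 0.215] pointing down, gripper open.
Joint ranges: [-144.91, 144.91], [-17.63, 115.5], [-89.93, 88.59], [15.96, 139.68], [-74.01, 254.01], [8.47, 105.57], [-167.45, 167.45]. Speed limits (degrees/s): [147.25, 147.25, 180, 180, 180, 180, 180].

INTERFACE

Orientations are given as [roll, pitch, yaw] about the fixed x, y, z axes, in that order (R = Rz(yaw) Ry(pitch) Rx(roll)).
In Python, from bench import robot gives the robot as it stands.
- The arm moves only by the shell command python3 -m creep 'ROWS'. ROWS is JSON, one flat list of numbers, 7 for each row, row after row: the turn, a rotation vector about the world's x, y, z each as a share of 360 degrees, from -1 to 1, then the shift along the world's x, y, z each as a share of 0.1 m, from -1 to 1, then the opening, from 0 (shut) to 1 (fully open). A call has 1 to 20 rows; each row is the pose to reach, as a shift and turn from the pose commanded when the call began, turning the shorter way round; what a row does not reach only later rows make up. A row lasts 1/8 s, in which the tool goes at most 62.5 mm and 10.7 degrees, less where a joint would pass 70% of its speed; a pose out of reach is approached as far as the arm can. A call with a number of a shift or a turn outside -1 to 1 is refused whole. A call with a gripper value outside its range is refused whole. The fingers move at their own pace and stop on an object; the grip force is fixed at half the most. Time passes only in rows, so rows that repeat a pose let the fingers close. It gives the time, the measured TCP pose, the force and the opening at its end, in the units of the state.
- robot.get_obs(): the state, without advancing time (a new reading comes with each control period).
- robot.snapshot(name): name is "scene" or "top" or "wrist"; returns (picture, depth): 480x640x3 uint8, red, green, blue; 480x640 float32, m along the optical axis (not along the pixel's ray), 0 where there is no reading.
- robot.get_calibration(name): a dict with "fx", "fy", "cx", "cy" (pixels), "view" (4x4, takes a point from world to camera coordinates). Camera axes: x right, y down, z forward; pixel columns grow to the right and rows downward; lengths in m; the calibration is good to about 2 mm. A picture is of the moment at which its call begins: read the wrist's pose just before it. get_calibration takes no time and is no camera call; for the wrist camera it gives the pose at the moment of the call.
- robot.sign_off(): hands the job in, once; it reports no verdict.
The state is a dict: "clock": time; "joint_positions": joint angles; "qd": joint speeds; "joint_efforts": joint torques, N m; "eef_pos": TCP position; "tool_rot": TCP orientation; "ft_force": force on the tool from outside, world axes, zero at the start; "wrist_torque": the same for the moment, N m; "gripper_width": finger opening in m.
Only numpy, scipy, OpenCV 4.12 (cv2) and the standard library are available. Lean on these libraries where they do the work, as an engineer would, in place of code of your own. Each camera call takes 0.05 s, during which the arm holds its last target.

TASK

Run the bench buffer at full speed: flip its isolator toggle over to on while the orange speed dial is still at rest, then grip the dial and turn it clockwise past the first two notches to the third (three dots). The dial springs back when let go, so keep hold of it there: finish with the gripper still holding the dial at the third notch, the isolator on and the things round about left undisturbed.

Things in the scene. Friction and masses are not known exactly. Their poses are not given: they have to be found in the camera images.
- buffer: Bench buffer, fixed: low green box with grey deck, 104 (x) x 272 (y) x 55 mm high; origin: centre of its underside, x away from the robot, z up. A round cream felt buffing plate (82 mm across, top 68 mm above the table) lies mid-deck. The isolator and the speed dial sit on the deck 95 mm to either side of its centre; which is left or right varies.
- isolator_tip (a point): Centre of the red ball (22 mm across) on the end of the isolator's toggle lever, an 11 mm steel rod, 52 mm from pivot to ball centre. Pivot 75 mm above the table; ball 122 mm above it at both ends of its swing, 127 mm midway. Axes turn with the lever about its y. At off they are the plate's: x is the way to push to switch on (away from the robot), z up.
- isolator (a joint): Toggle angle, rad: 0 = off (leaning towards the robot, to the red spot), 0.9 = on (leaning away from the robot, to the green spot); the ball travels about 45 mm. It takes about 1 N at the ball, snaps over centre (0.45) and stays by itself at either end against a stop.
- dial_grip (a point): Point on the speed dial's vertical axis, on its orange bar grip, 96 mm above the table. The bar is 48 mm long (point x, towards the pointer end with the white line), 12 mm thick (y) and stands free from 75 to 112 mm above the table, on a black disc 46 mm across; below it a fixed black scale plate 86 mm across, top at 66 mm. The point turns with the dial; z up.
- dial (a joint): Dial angle, rad, growing clockwise seen from above: 0 = rest; notches at 0.4, 0.8 and 1.2 (white strokes with one, two, three yellow dots); hard stop at 1.45. A spring drives it back to 0 whenever it is let go, from any notch. Turning it takes 0.03 to 0.13 N m; each notch is a dip in that torque, with a rise before and after it.
- jar_a: Bystander, loose, to be left alone: pale turned wooden jar with a knobbed lid, 47 mm across, 73 mm high; origin at the centre of its underside.
- jar_b: Bystander, loose, to be left alone: second pale turned wooden jar, 47 mm across, 73 mm high; origin at the centre of its underside.
- sanding_block: Bystander, loose, to be left alone: cork sanding block, 39x65x28 mm; origin at the centre of its underside.
- tape: Bystander, loose, to be left alone: roll of beige adhesive tape lying flat, 104 mm across, 25 mm high; origin at the centre of its underside.
- gate_tower: Bystander, loose, to be left alone: pale toy gate tower, 77x73x158 mm, standing behind the buffer; origin at the centre of its underside.
- fob: Bystander, loose, to be left alone: small wooden key fob, 20x50x8 mm; origin at the centre of its underside.

How it is judged:
By the outcome, as a careful person would: the job done as asked, in the order asked, and still so for the second after the job is handed in, while the arm keeps its last pose, push and grip.
It also fails if it takes over 48 s, if anything falls off the work surface, if the arm or the gripper's body presses on something with over 40 N, if the wrist force passes 120 N, or if a joint passes its speed limit or range.

## Working session

There is one attempt and no reset: what is moved stays moved. The work goes in short steps, Python scripts to look and compute and a shell command to move; the robot and the scene stay as the last step left them, time stands still between calls to the robot, and variables do not carry over. Pictures are saved under pics/ and viewed, and the job is handed in when it is done.

```bash
mkdir -p pics; ls
python3 - <<'E'
from bench import robot
import cv2
o=robot.get_obs()
for k in ("clock","eef_pos","tool_rot","gripper_width","ft_force"): print(k,o[k])
print(robot.grasp_offset)
for n in ("scene","top"):
    p,d=robot.snapshot(n); cv2.imwrite(f"pics/{n}0.png",p[:,:,::-1])
    c=robot.get_calibration(n); print(n,c)
E
```

```text
pics
clock 0.0
eef_pos [0.15115481 0.63157077 0.21365366]
tool_rot [-1.79898512e+02  5.41828407e-03  1.66541096e+02]
gripper_width 0.09172840491217124
ft_force [0.91665907 0.64898891 0.75605059]
0.0187
scene {'fx': 619.1570961540415, 'fy': 619.1570961540415, 'cx': 319.762070366227, 'cy': 235.1954988813306, 'view': array([[ 0.62827593, -0.77776671, -0.01866286, -0.31955068],
       [-0.44297936, -0.33791031, -0.83041309,  0.37585201],
       [ 0.63956128,  0.52999582, -0.55683551,  1.47774138],
       [ 0.        ,  0.        ,  0.        ,  1.        ]])}
top {'fx': 518.0064632605361, 'fy': 518.0064632605361, 'cx': 314.08962530055993, 'cy': 247.7848198695564, 'view': array([[-0.01794205, -0.99980888, -0.00776412,  0.05783646],
       [-0.98372188,  0.01904097, -0.17868607,  0.60880718],
       [ 0.17879975,  0.00443174, -0.9838755 ,  1.5387869 ],
       [ 0.        ,  0.        ,  0.        ,  1.        ]])}
```

View pics/scene0.png

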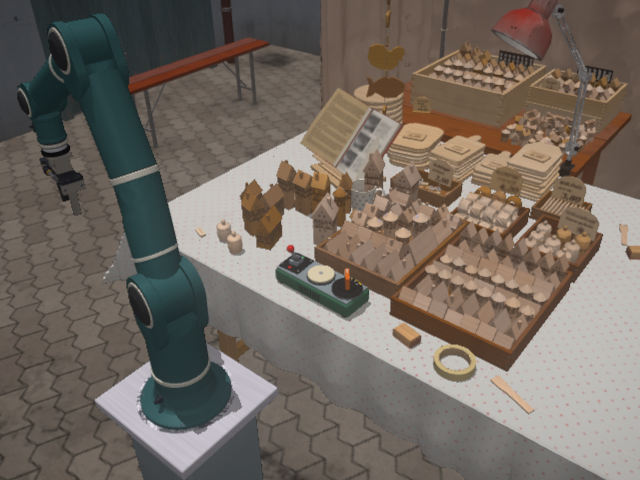

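View pics/top0.png

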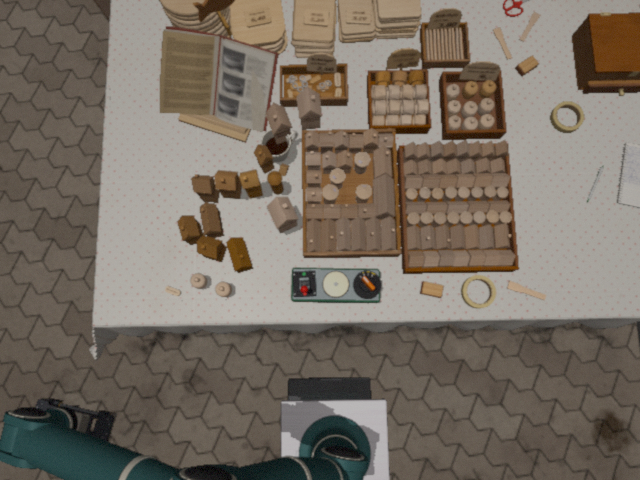

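The top view shows the buffer at about (337,284), with the isolator on the left (305,287), the dial on the right (368,284) and the trays close behind it. Next I'll zoom in and measure.

```bash
cat > h.py <<'E'
import numpy as np,cv2
from bench import robot
def ray(c,u,v):
    V=np.array(c["view"]);R=V[:3,:3];t=V[:3,3]
    o=-R.T@t; d=R.T@np.array([(u-c["cx"])/c["fx"],(v-c["cy"])/c["fy"],1.]); return o,d
def onz(c,u,v,z):
    o,d=ray(c,u,v); return o+d*(z-o[2])/d[2]
def cross(a,b):
    (o1,d1),(o2,d2)=a,b
    s=np.linalg.lstsq(np.c_[d1,-d2],o2-o1,rcond=None)[0]
    p,q=o1+s[0]*d1,o2+s[1]*d2
    return (p+q)/2,np.linalg.norm(p-q)
def blob(m):
    n,l,st,ce=cv2.connectedComponentsWithStats(m.astype(np.uint8))
    return [(st[i,4],ce[i],st[i,:4]) for i in range(1,n) if st[i,4]>8]
E
python3 - <<'E'
from h import *
P={n:robot.snapshot(n) for n in("scene","top")}
C={n:robot.get_calibration(n) for n in P}
boxes={"scene":(265,235,380,320),"top":(280,255,395,310)}
for n,(x0,y0,x1,y1) in boxes.items():
    im=P[n][0][y0:y1,x0:x1]
    cv2.imwrite(f"pics/{n}1.png",cv2.resize(im[:,:,::-1],None,fx=6,fy=6,interpolation=cv2.INTER_CUBIC))
    h=cv2.cvtColor(im,cv2.COLOR_RGB2HSV);H,S,V=[h[...,i].astype(int) for i in range(3)]
    for nm,m in(("red",((H<5)|(H>172))&(S>150)&(V>80)),("orange",(H>5)&(H<18)&(S>170)&(V>140)),("cream",(H>18)&(H<35)&(S<110)&(V>170)),("green",(H>60)&(H<95)&(S>100))):
        for a,c,s in blob(m): print(n,nm,a,c+[x0,y0],s)
E
```

```text
scene red 28 [290.32142857 247.67857143] [23 10  6  6]
scene orange 33 [346.48484848 275.18181818] [80 34  5 11]
scene cream 429 [291.8951049  246.86713287] [ 0  0 50 27]
scene cream 343 [320.29446064 273.09620991] [43 30 26 17]
scene cream 10 [265.9 275.7] [ 0 39  4  5]
scene cream 695 [297.81151079 301.61870504] [ 0 42 78 43]
scene cream 188 [372.47340426 307.45744681] [97 58 18 27]
top red 51 [303.96078431 289.70588235] [21 31  7  9]
top orange 30 [370.33333333 285.26666667] [87 26  8  9]
top cream 623 [295.05939005 278.95666132] [ 0  0 53 55]
top cream 434 [382.11981567 272.77419355] [77  3 38 44]
top cream 111 [344.63063063 262.67567568] [53  4 26  9]
top cream 445 [335.33483146 283.71910112] [44 17 24 24]
top cream 41 [381.80487805 306.58536585] [95 47 12  8]
top cream 31 [391.61290323 305.16129032] [107  47   8   8]
top cream 74 [336.68918919 306.33783784] [45 49 22  6]
top cream 35 [354.31428571 306.05714286] [68 49 13  6]
top cream 30 [368.3 306.5] [83 49 10  6]
top cream 11 [321.         307.45454545] [39 51  5  4]
top green 13 [303.61538462 273.38461538] [22 17  4  4]
```

View pics/scene1.png

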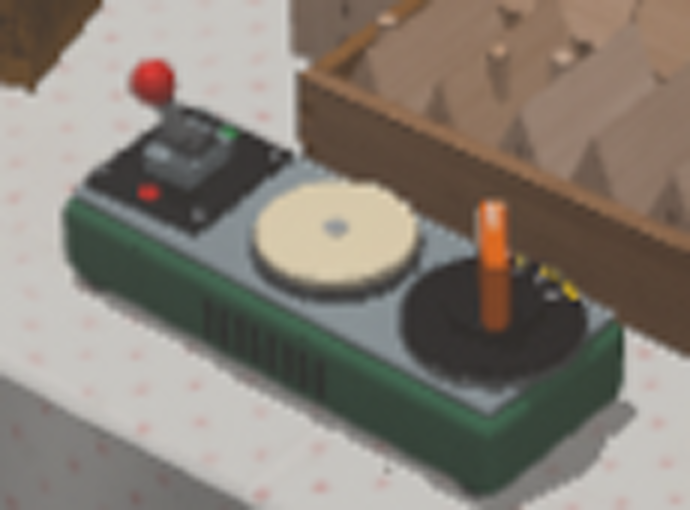

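View pics/top1.png

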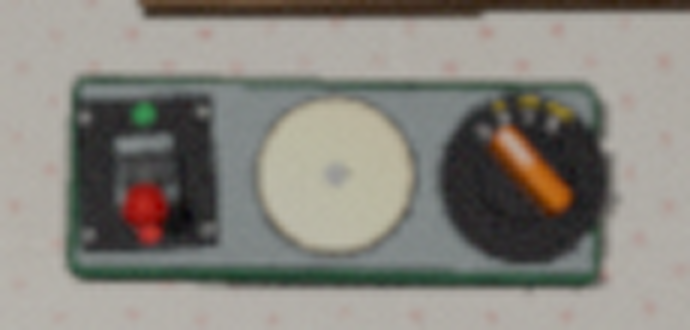

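Run:
```python
from h import *
np.set_printoptions(precision=4,suppress=True)
C={n:robot.get_calibration(n) for n in("scene","top")}
print("plate top",onz(C["top"],335.3,283.7,.068),"scene",onz(C["scene"],320.3,273.1,.068))
print("ball",cross(ray(C["scene"],290.3,247.7),ray(C["top"],303.8,288)))
print("ball top z.122",onz(C["top"],304,288,.122),onz(C["scene"],290.3,247.7,.122))
for u,v in((293,268),(380,268),(381,299),(292,301)):print(onz(C["top"],u,v,.055))
print("orange top",onz(C["top"],370.3,285.3,.112),onz(C["top"],366,280,.112),onz(C["top"],374,289,.112))
for p in ((402,270),(400,240),(303,255),(398,256)): print(onz(C["top"],*p,0.04))
```

```text
plate top [ 0.4962 -0.0155  0.068 ] scene [ 0.4924 -0.0167  0.068 ]
ball (array([0.4786, 0.079 , 0.1226]), np.float64(0.002200872111357202))
ball top z.122 [0.4795 0.0776 0.122 ] [0.4784 0.0802 0.122 ]
[0.5483 0.1121 0.055 ]
[ 0.5432 -0.1535  0.055 ]
[ 0.4487 -0.1527  0.055 ]
[0.4477 0.1161 0.055 ]
orange top [ 0.4848 -0.1161  0.112 ] [ 0.5006 -0.1041  0.112 ] [ 0.4737 -0.1265  0.112 ]
[ 0.5378 -0.2228  0.04  ]
[ 0.632  -0.2211  0.04  ]
[0.5905 0.0813 0.04  ]
[ 0.5817 -0.2125  0.04  ]
```

The lever is on the +y side with its ball at about (0.479, 0.079, 0.122). The plate centre is at about (0.495, -0.016), which makes the dial about (0.494, -0.111). Heights and spacing match what was given. Next I'll move in at z≈0.21, turning the tool towards yaw 90.

```bash
python3 -m creep '[0,0,-0.025,0.33,-0.33,0,0.5, 0,0,-0.05,0.67,-0.67,0,0, 0,0,-0.075,1,-1,0,0]'
python3 -m creep '[0,0,-0.025,0.33,-0.33,0,0, 0,0,-0.05,0.67,-0.67,0,0, 0,0,-0.075,1,-1,0,0]'
python3 -m creep '[0,0,-0.025,0.25,-0.4,0,0, 0,0,-0.05,0.4,-0.8,0,0, 0,0,-0.063,0.4,-1,0,0]'
python3 -m creep '[0,0,0,0.2,-0.5,0,0, 0,0,0,0.4,-1,0,0]'
```

```text
clock: 0.57
eef_pos: [0.2523, 0.5309, 0.2144]
tool_rot: [-180.0, 0.0, 139.3]
ft_force: [0.5, -0.2, 0.0]
gripper_width: 0.064
clock: 0.95
eef_pos: [0.3522, 0.4309, 0.2146]
tool_rot: [180.0, -0.0, 112.2]
ft_force: [0.9, 0.6, -0.3]
gripper_width: 0.0342
clock: 1.32
eef_pos: [0.3926, 0.3295, 0.2146]
tool_rot: [180.0, 0.0, 89.4]
ft_force: [-0.4, 0.2, -0.6]
gripper_width: 0.0037
clock: 1.58
eef_pos: [0.4315, 0.231, 0.2146]
tool_rot: [180.0, -0.0, 89.9]
ft_force: [0.3, -0.3, -0.3]
gripper_width: 0.0001
```

```bash
python3 -m creep '[0,0,0,0,-0.5,0,0, 0,0,0,0,-1,0,0]'
python3 -m creep '[0,0,0,0,-0.26,0,0, 0,0,0,0,-0.52,0,0,0,0,0,0,-0.52,0,0,0,0,0,0,-0.52,0,0]'
python3 - <<'E'
from h import *
c=robot.get_calibration("wrist");p,d=robot.snapshot("wrist");cv2.imwrite("pics/w1.png",p[:,:,::-1]);print(c)
print(robot.get_obs()["joint_positions"])
E
```

```text
clock: 1.82
eef_pos: [0.4312, 0.1304, 0.2146]
tool_rot: [180.0, 0.0, 89.8]
ft_force: [1.0, -0.6, 0.2]
gripper_width: 0.0001
clock: 2.33
eef_pos: [0.4313, 0.0811, 0.2146]
tool_rot: [180.0, -0.0, 89.9]
ft_force: [-0.3, -0.1, 0.2]
gripper_width: 0.0004
{'fx': 431.47694729458453, 'fy': 431.47694729458453, 'cx': 317.18017349476725, 'cy': 231.9364226735366, 'view': array([[ 9.99999094e-01, -5.37593651e-04,  1.23404210e-03,
        -4.32549880e-01],
       [-8.19981270e-04, -9.70337501e-01,  2.41752893e-01,
         5.17506714e-02],
       [ 1.06747251e-03, -2.41753686e-01, -9.70337063e-01,
         4.07774732e-01],
       [ 0.00000000e+00,  0.00000000e+00,  0.00000000e+00,
         1.00000000e+00]])}
[-43.9186927    5.56321537  31.09592274 121.61684468  -3.57275531
  53.66548315 -10.86790484]
```

View pics/w1.png

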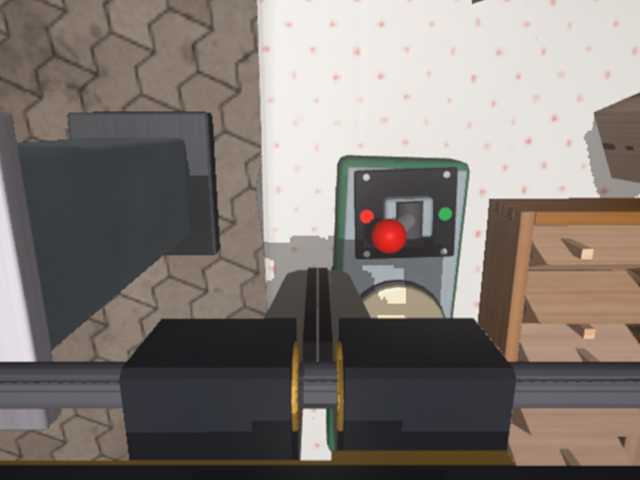

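The wrist view shows the ball at (389,236), the red spot at (366,216) and the green spot at (445,214). The lever is at off and the way ahead is clear.

```bash
python3 - <<'E'
from h import *
np.set_printoptions(precision=4,suppress=True)
c=robot.get_calibration("wrist")
print("ball",onz(c,389,236,.122),"red",onz(c,366,216,.06),"green",onz(c,445,214,.06))
print(onz(c,318,270,.2146), onz(c,300,270,.2146),onz(c,360,270,.2146))
E
python3 -m creep '[0,0,0,0,0,-0.5,0, 0,0,0,0,0,-0.8,0, 0,0,0,0,0,-1,0, 0,0,0,0,0,-1,0]'
```

```text
ball [0.4774 0.0809 0.122 ] red [0.4699 0.0807 0.06  ] green [0.5303 0.0822 0.06  ]
[0.4326 0.0905 0.2146] [0.4252 0.0905 0.2146] [0.45   0.0904 0.2146]
clock: 2.88
eef_pos: [0.4302, 0.0807, 0.1133]
tool_rot: [-179.8, 0.1, 90.0]
ft_force: [0.5, -0.0, -0.3]
gripper_width: 0.0004
```

```bash
python3 -m creep '[0,0,0,0,0,-0.06,0, 0,0,0,0.1,0,-0.06,0, 0,0,0,0.2,0,-0.06,0, 0,0,0,0.3,0,-0.06,0, 0,0,0,0.4,0,-0.06,0,0,0,0,0.45,0,-0.06,0,0,0,0,0.5,0,-0.06,0,0,0,0,0.5,0,-0.06,0]'
python3 - <<'E'
from h import *
p,d=robot.snapshot("wrist");cv2.imwrite("pics/w2.png",p[:,:,::-1])
E
```

```text
clock: 3.88
eef_pos: [0.4815, 0.0801, 0.1085]
tool_rot: [180.0, 0.0, 89.9]
ft_force: [-0.6, -0.2, 0.0]
gripper_width: 0.0004
```

View pics/w2.png

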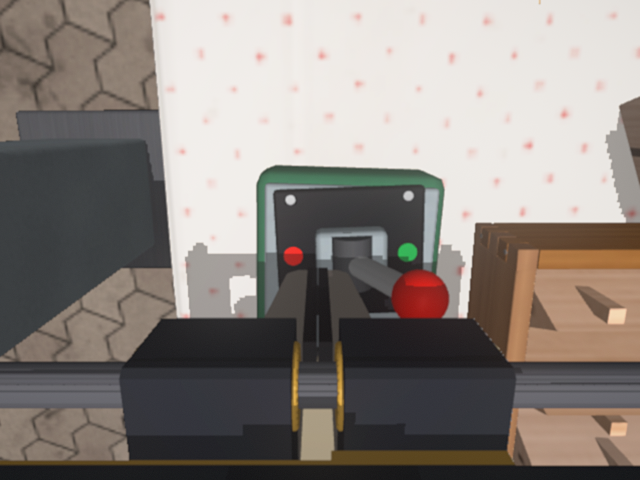

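The ball has moved across to (420,298), past the green spot at (407,252), so the isolator is on. I'll back off, rise, and measure the dial.

```bash
python3 -m creep '[0,0,0,-0.2,0,0,0, 0,0,0,-0.3,0,0.4,0.2, 0,0,0,-0.3,0,0.9,0.5, 0,0,0,-0.3,0,1,0.5]'
python3 -m creep '[0,0,-0.02,0.1,-0.5,0,0.5, 0,0,-0.05,0.1,-1,0,0.5]'
python3 -m creep '[0,0,-0.025,0,-0.5,0,0.5, 0,0,-0.05,0,-1,0,0.5, 0,0,-0.07,0,-1,0,0.5, 0,0,-0.07,0,-1,0,0.5]'
python3 - <<'E'
from h import *
np.set_printoptions(precision=4,suppress=True)
o=robot.get_obs();print(o["eef_pos"],o["tool_rot"])
c=robot.get_calibration("wrist");p,d=robot.snapshot("wrist");cv2.imwrite("pics/w3.png",p[:,:,::-1]);np.savez("w3.npz",p=p,view=c["view"])
h=cv2.cvtColor(p,cv2.COLOR_RGB2HSV);H,S,V=[h[...,i].astype(int) for i in range(3)]
for a,ce,s in blob((H>4)&(H<20)&(S>180)&(V>120)): print("or",a,ce,s)
for a,ce,s in blob((H>22)&(H<35)&(S>180)&(V>120)): print("yel",a,ce,s)
E
```

```text
clock: 4.42
eef_pos: [0.4527, 0.0807, 0.2114]
tool_rot: [179.7, -0.2, 89.9]
ft_force: [-0.0, 0.1, 0.7]
gripper_width: 0.0283
clock: 4.68
eef_pos: [0.4613, -0.0206, 0.2083]
tool_rot: [180.0, 0.0, 71.7]
ft_force: [0.7, 0.1, -0.1]
gripper_width: 0.0453
clock: 5.18
eef_pos: [0.4606, -0.12, 0.2078]
tool_rot: [-179.9, 0.1, 46.7]
ft_force: [-0.3, 0.8, -0.2]
gripper_width: 0.0461
[ 0.4606 -0.12    0.2078] [-179.9437    0.0675   46.7477]
or 1240 [340.2565 188.2903] [328 146  28  78]
or 1469 [516.3288 284.4554] [480 247  77  72]
yel 23 [366.087  129.7826] [364 127   5   6]
yel 45 [381.9778 144.6667] [378 140   9  10]
yel 24 [388.875  157.8333] [386 156   6   5]
yel 25 [390.6  164.04] [388 162   6   5]
yel 26 [391.6538 170.3462] [389 168   6   6]
```

View pics/w3.png

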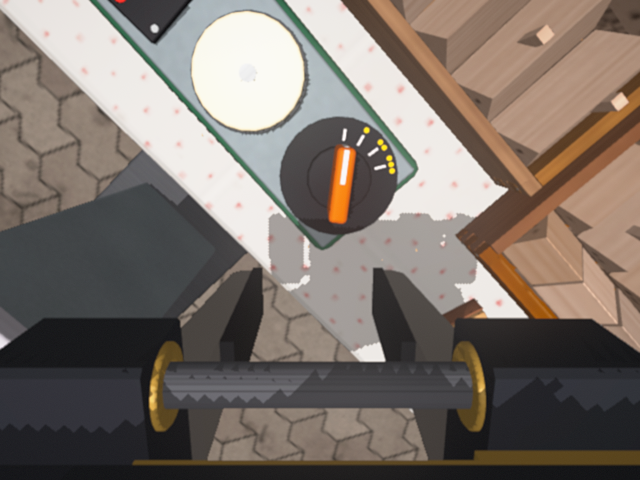

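The wrist view shows the bar running from (346,148), where the white line is, to (339,222). The scale disc is centred near (339,176), with the notch dots to its right.

Run:
```python
from h import *
np.set_printoptions(precision=4,suppress=True)
c=robot.get_calibration("wrist")
p=np.load("w3.npz")["p"]
a,b=onz(c,346,148,.112),onz(c,339,217,.112)
print("bar",a,b,np.linalg.norm(a-b),(a+b)/2,np.degrees(np.arctan2(*(a-b)[1::-1])))
q=[onz(c,u,v,.066) for u,v in((281,175),(397,175),(339,117),(339,234))]
print("disc",np.mean(q,0),np.linalg.norm(q[0]-q[1]),np.linalg.norm(q[2]-q[3]))
d=np.mean(q,0)
for u,v in((345,134),(361,140),(374,152),(380,167)):
    s=onz(c,u,v,.066)-d; print(np.degrees(np.arctan2(s[1],s[0])))
f=onz(c,248,72,.068);print("felt",f, d-f)
cv2.imwrite("pics/w3z.png",cv2.resize(p[100:250,260:420,::-1],None,fx=4,fy=4,interpolation=cv2.INTER_CUBIC))
t=robot.get_calibration("top")
a,b=onz(t,363.3,276.3,.112),onz(t,374.7,289.2,.112);print("top bar",a,b,(a+b)/2,np.degrees(np.arctan2(*(a-b)[1::-1])))
```

```text
bar [ 0.5112 -0.0922  0.112 ] [ 0.4795 -0.1208  0.112 ] 0.0427107108385523 [ 0.4953 -0.1065  0.112 ] 41.96670342666057
disc [ 0.4947 -0.1074  0.066 ] 0.08340047055971547 0.08408061242721647
39.52668319876864
16.135392980942875
-8.199596760535126
-30.38344969776073
felt [ 0.4972 -0.0133  0.068 ] [-0.0025 -0.0941 -0.002 ]
top bar [ 0.5116 -0.0966  0.112 ] [ 0.4731 -0.1285  0.112 ] [ 0.4924 -0.1126  0.112 ] 39.66355285518111
```

View pics/w3z.png

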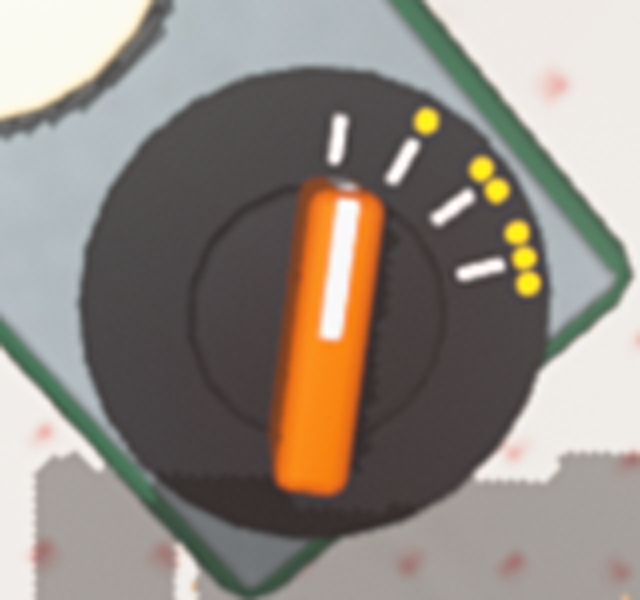

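```bash
python3 -m creep '[0,0,-0.018,0.34,0.115,0,0.5, 0,0,-0.018,0.34,0.115,-0.3,0.5, 0,0,-0.018,0.34,0.115,-0.7,0.5, 0,0,-0.018,0.34,0.115,-0.7,0.5]'
python3 - <<'E'
from h import *
p,d=robot.snapshot("wrist");cv2.imwrite("pics/w4.png",p[:,:,::-1])
o=robot.get_obs();print(o["eef_pos"],o["tool_rot"])
E
```

```text
clock: 5.72
eef_pos: [0.493, -0.1071, 0.1362]
tool_rot: [-179.8, 0.3, 40.4]
ft_force: [-0.2, -0.7, -0.5]
gripper_width: 0.0461
[ 0.49447449 -0.10779507  0.13798652] [-1.79906131e+02  1.35406986e-01  4.03645690e+01]
```

View pics/w4.png

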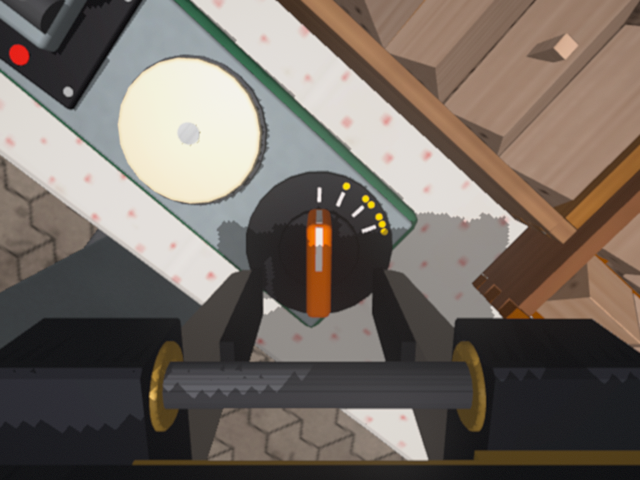

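The bar is upright at column 318, midway between the fingers at 262 and 374. I'll descend and close.

```bash
python3 -m creep '[0,0,0,0,-0.005,-0.25,0.5, 0,0,0,0,-0.005,-0.45,0.5, 0,0,0,0,-0.005,-0.57,0.5, 0,0,0,0,-0.005,-0.57,0.5]'
python3 -m creep '[0,0,0,0,0,0,0.2, 0,0,0,0,0,0,0, 0,0,0,0,0,0,0, 0,0,0,0,0,0,0,0,0,0,0,0,0,0]'
python3 - <<'E'
from h import *
p,d=robot.snapshot("wrist");cv2.imwrite("pics/w5.png",p[:,:,::-1])
o=robot.get_obs();print(o["eef_pos"],o["tool_rot"],o["joint_positions"],o["wrist_torque"])
E
```

```text
clock: 6.28
eef_pos: [0.4956, -0.1088, 0.082]
tool_rot: [180.0, -0.0, 40.3]
ft_force: [-0.8, 0.2, 0.1]
gripper_width: 0.0458
clock: 6.9
eef_pos: [0.494, -0.1071, 0.0817]
tool_rot: [-179.7, -0.0, 40.2]
ft_force: [-4.1, 4.5, 5.9]
gripper_width: 0.0119
[ 0.49404179 -0.10709232  0.08169593] [-1.79744557e+02 -1.10651129e-03  4.02453248e+01] [-22.72210751  27.97719616  38.9777832  119.5009674  -26.71853011
  41.45533225 -16.19577428] [ 0.88392783  1.01432743 -0.23109018]
```

View pics/w5.png

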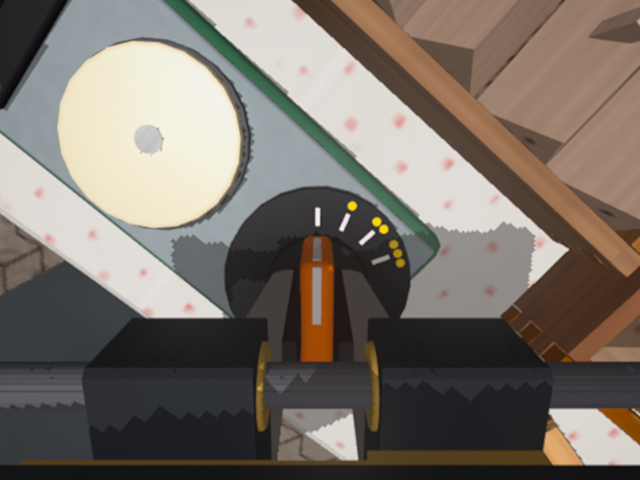

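The bar is gripped at a width of 11.9 mm, with the pointer in line with the rest stroke. I'll ease the side load of about 1.3 mm, then turn clockwise in small rows.

```bash
python3 -m creep '[0,0,-0.015,-0.01,0.012,0,0, 0,0,-0.03,-0.01,0.012,0,0, 0,0,-0.045,-0.01,0.012,0,0, 0,0,-0.06,-0.01,0.012,0,0, 0,0,-0.075,-0.01,0.012,0,0, 0,0,-0.09,-0.01,0.012,0,0, 0,0,-0.1,-0.01,0.012,0,0, 0,0,-0.1,-0.01,0.012,0,0]'
python3 - <<'E'
from h import *
p,d=robot.snapshot("wrist");cv2.imwrite("pics/w6.png",p[:,:,::-1])
o=robot.get_obs();print(o["eef_pos"],o["tool_rot"],o["joint_positions"],o["ft_force"],o["wrist_torque"])
E
```

```text
clock: 7.95
eef_pos: [0.4944, -0.1081, 0.0817]
tool_rot: [179.9, -0.0, 4.3]
ft_force: [-0.2, -1.1, 0.1]
gripper_width: 0.0117
[ 0.49439682 -0.1081098   0.08173479] [ 1.79944655e+02 -1.42104763e-02  4.31549586e+00] [-29.56588458  30.982668    48.34844924 119.96138961 -33.88136372
  43.51856008 -45.35384599] [ 0.20382626 -2.23561942  0.26406528] [-0.41122001  0.20628982  0.17042282]
```

View pics/w6.png

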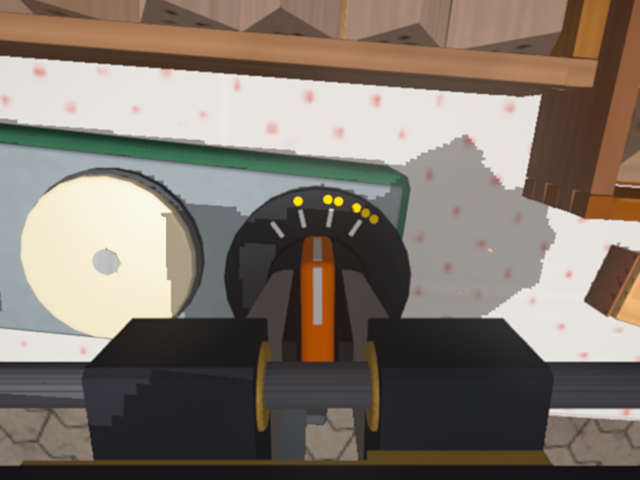

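The dial now sits between notches one and two, and the forces are low. The third stroke is another 33° or so.

```bash
python3 -m creep '[0,0,-0.015,0,0,0,0, 0,0,-0.03,0,0,0,0, 0,0,-0.045,0,0,0,0, 0,0,-0.06,0,0,0,0, 0,0,-0.075,0,0,0,0, 0,0,-0.085,0,0,0,0, 0,0,-0.0915,0,0,0,0, 0,0,-0.0915,0,0,0,0,0,0,-0.0915,0,0,0,0]'
python3 - <<'E'
from h import *
p,d=robot.snapshot("wrist");cv2.imwrite("pics/w7.png",cv2.resize(p[150:330,200:440,::-1],None,fx=3,fy=3,interpolation=cv2.INTER_CUBIC))
for n in("scene","top"):
    q,_=robot.snapshot(n)
    cv2.imwrite(f"pics/{n}7.png",q[:,:,::-1])
o=robot.get_obs();print(o["eef_pos"],o["tool_rot"],o["joint_positions"],o["ft_force"],o["wrist_torque"])
E
```

```text
clock: 9.12
eef_pos: [0.4941, -0.1091, 0.0817]
tool_rot: [179.9, -0.1, -28.7]
ft_force: [-0.4, -5.3, -0.2]
gripper_width: 0.0118
[ 0.49419885 -0.10911296  0.08174305] [ 1.79904700e+02 -8.16825734e-02 -2.87107234e+01] [-34.97610743  34.84437367  56.60236094 120.23904793 -40.81145891
  46.65551796 -71.84014369] [-3.51163878e-01 -6.50938657e+00  1.54639043e-03] [-1.20699867  0.37959933  0.08068117]
```

View pics/w7.png

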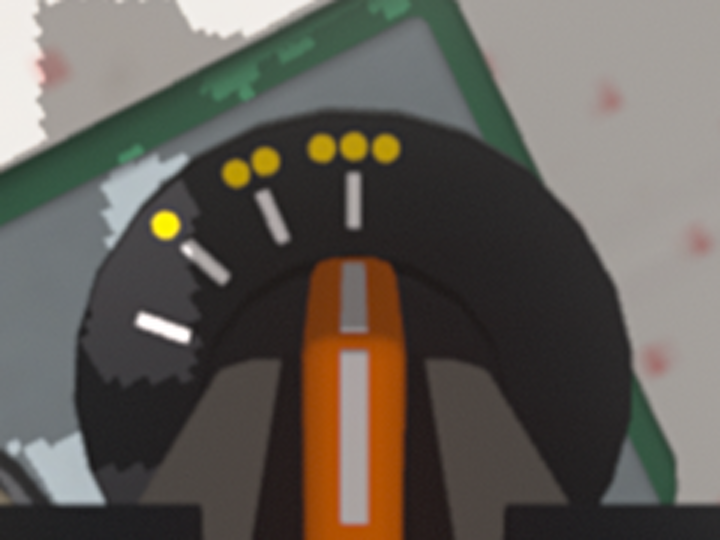

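View pics/scene7.png

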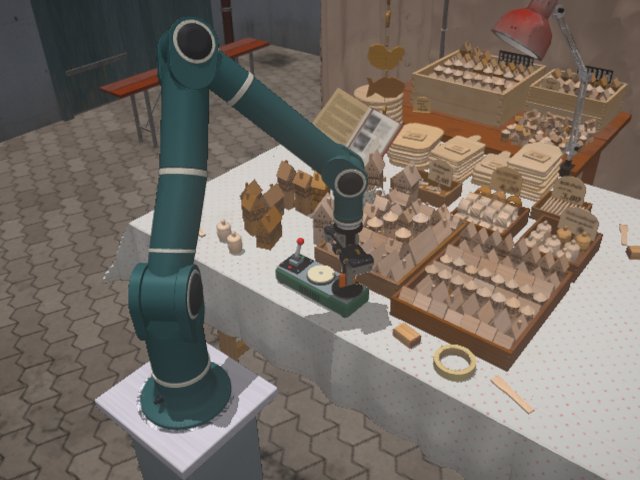

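View pics/top7.png

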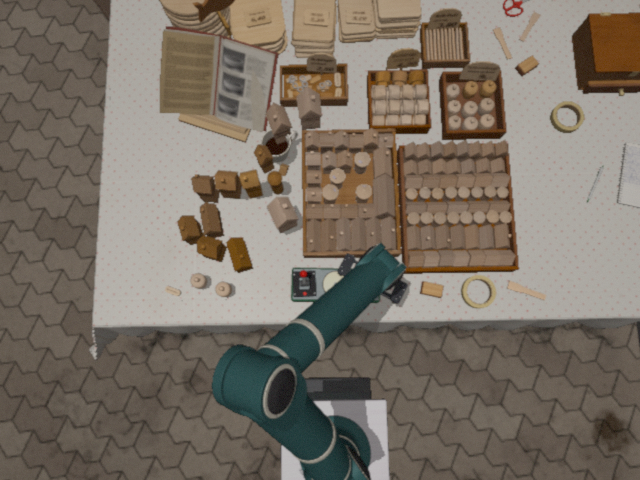

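The pointer is in line with the three-dot stroke (column 353 in the crop). The isolator ball is on the far side, at (303,274) in the top view and (300,241) in the scene view. The jars, block, tape, fob and tower look the same as in the first pictures, so I'm handing in.

Run:
```python
from h import *
a=cv2.imread("pics/top0.png");b=cv2.imread("pics/top7.png")
for n,(x0,y0,x1,y1) in {"jars+fob":(160,265,240,305),"block":(418,278,446,300),"tape+":(458,270,550,310),"tower":(265,190,300,235)}.items():
    print(n,cv2.absdiff(a,b)[y0:y1,x0:x1].mean())
o=robot.get_obs();print(o["clock"],o["tool_rot"][2],o["gripper_width"])
print(robot.sign_off())
```

```text
jars+fob 5.543854166666667
block 5.229437229437229
tape+ 5.440217391304348
tower 5.088465608465609
9.275 -28.71072335771956 0.01177762657350312
the job is handed in; nothing more can be done
None
```

The job is handed in at 9.3 s with the isolator on and the gripper still holding the dial at the third notch. `sign_off` reports no verdict, so this rests on my own checks.

- **Isolator:** I pushed the toggle over to on with shut fingers while the dial was still at rest. Afterwards the ball showed on the green-spot side in the wrist, scene and top pictures.
- **Dial:** I gripped the bar and turned it clockwise about 69°, past the first two notches. In the last wrist picture the pointer lined up with the three-dot stroke. The gripper was still closed on the bar at 11.8 mm.
- **Bystanders:** Comparing the first and last top views showed an even difference of about 5 grey levels around the jars, fob, block, tape and tower, which looks like picture noise. By eye nothing had moved.
- **Forces:** The highest wrist force I read was about 8.5 N, when the fingers closed on the bar. A side load of about 6.5 N remains while holding the dial.

The wrist and top cameras put the bar's centre about 6 mm apart in y. I used the wrist figure, and the straight, centred grip bore it out.

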